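Find the loose lever nut on the seal test rail and mark it

TASK

One of the three lever nuts on the test rail has not been tightened properly. Push each nut's lever clockwise (seen from above) to feel how hard it turns: a tight nut gives a few degrees against real resistance and then binds, so stop there and never press a lever with more than 25 newtons; the loose one keeps turning easily, so stop it at about 15 degrees, and turn none backwards. When all three have been tried, drop the brass marker ring over the post of the loose nut so that it lies flat on the hub, and leave the other things where they stand.

Things in the scene. Friction and masses are not known exactly. Their poses are not given: they have to be found in the camera images.
- rail: Flat aluminium test rail screwed to the bench, 100 x 360 x 30 mm; origin at the centre of its underside, x across it, y along its length, z up. It carries three seal stations in a row along y, 120 mm apart, at the middle of its width.
- nut_a (a joint): Turn of lever nut a, rad, 0 at the start, growing CLOCKWISE from above; dry friction, stays where left. A tight nut gives at 6 to 9 N pushed squarely at end_a, drags on at that force and binds solid at 0.14 rad, where the force shoots up. The loose one turns under 3 N, unstopped till 0.6 rad; 0.26 (15 degrees) is enough. Letters say nothing of place or tightness: they are mixed.
- end_a (a point): Point in the middle of nut a's lever, 60 mm out from its turning axis, about 66 mm above the bench. The lever is a level dark steel bar, 10 mm thick, 14 mm tall (59 to 73 mm above the bench), reaching 72 mm from the axis; at the start it points across the rail to its -x side (towards the robot) within 0.3 rad. Site axes: x from the lever's end towards the turning axis, y level across the lever, z up; pushing the end along +y turns the nut clockwise.
- post_a (a point): Point on the turning axis of nut a, at the top of its 24 mm wide hub (the shoulder), 79 mm above the bench. Above it stands a plain round steel post, 16 mm thick and 20 mm tall, its top 4 mm tapered. Under the hub lie the station's seal rings, 60 mm wide and 19 mm tall, on the rail.
- nut_b (a joint): Turn of lever nut b, rad, 0 at the start, growing CLOCKWISE from above; dry friction, stays where left. A tight nut gives at 6 to 9 N pushed squarely at end_b, drags on at that force and binds solid at 0.14 rad, where the force shoots up. The loose one turns under 3 N, unstopped till 0.6 rad; 0.26 (15 degrees) is enough. Letters say nothing of place or tightness: they are mixed.
- end_b (a point): Point in the middle of nut b's lever, 60 mm out from its turning axis, about 66 mm above the bench. The lever is a level dark steel bar, 10 mm thick, 14 mm tall (59 to 73 mm above the bench), reaching 72 mm from the axis; at the start it points across the rail to its -x side (towards the robot) within 0.3 rad. Site axes: x from the lever's end towards the turning axis, y level across the lever, z up; pushing the end along +y turns the nut clockwise.
- post_b (a point): Point on the turning axis of nut b, at the top of its 24 mm wide hub (the shoulder), 79 mm above the bench. Above it stands a plain round steel post, 16 mm thick and 20 mm tall, its top 4 mm tapered. Under the hub lie the station's seal rings, 60 mm wide and 19 mm tall, on the rail.
- nut_c (a joint): Turn of lever nut c, rad, 0 at the start, growing CLOCKWISE from above; dry friction, stays where left. A tight nut gives at 6 to 9 N pushed squarely at end_c, drags on at that force and binds solid at 0.14 rad, where the force shoots up. The loose one turns under 3 N, unstopped till 0.6 rad; 0.26 (15 degrees) is enough. Letters say nothing of place or tightness: they are mixed.
- end_c (a point): Point in the middle of nut c's lever, 60 mm out from its turning axis, about 66 mm above the bench. The lever is a level dark steel bar, 10 mm thick, 14 mm tall (59 to 73 mm above the bench), reaching 72 mm from the axis; at the start it points across the rail to its -x side (towards the robot) within 0.3 rad. Site axes: x from the lever's end towards the turning axis, y level across the lever, z up; pushing the end along +y turns the nut clockwise.
- post_c (a point): Point on the turning axis of nut c, at the top of its 24 mm wide hub (the shoulder), 79 mm above the bench. Above it stands a plain round steel post, 16 mm thick and 20 mm tall, its top 4 mm tapered. Under the hub lie the station's seal rings, 60 mm wide and 19 mm tall, on the rail.
- ring: Loose brass marker ring, 40 mm outside, 21 mm hole, 14 mm tall, 60 g, lying flat on the bench; origin at the centre of its underside, z up. It fits over any post and rests on the hub's shoulder, its underside then 79 mm above the bench.
- tin: Open blue tin, 100 mm wide, 100 mm tall, standing; origin under its centre. Bystander.
- cartridge: Standing stack of steel seal rings in one piece, 60 mm wide, 80 mm tall; origin under its centre. Bystander.
- caliper: Steel caliper lying flat, 200 mm long along its x, 9 mm tall; origin under its bar's middle. Bystander.
- bottle: White plastic bottle, 64 mm wide, 150 mm tall, standing; origin under its centre. Bystander.
Mind the look-alikes: they are no part of the job. What is shaped like the ring but red or white is not meant.

How it is judged:
By the outcome, as a careful person would: the job done as asked, in the order asked, and still so for the second after the job is handed in, with the robot touching nothing.
It also fails if it takes over 72 s, if anything falls off the work surface, if the arm or the gripper's body presses on something with over 40 N, if the wrist force passes 120 N, or if a joint passes its speed limit or range.

ROBOT

A 7-joint arm with a two-finger parallel gripper is mounted at the origin on the work surface. World frame = base frame: x ahead of the robot, y to its left, z up, the work surface at z = 0. Lengths are in m, angles in rad, forces in N, time in s.
With the tool pointing down it reaches from about 0.425 to 0.875 m from the base axis. Payload 4.7 kg.
Tool frame: the origin (TCP) lies midway between the tips of the shut fingers; the grasp point (between the pads) lies 19 mm behind it; z points along the fingers, y is the line along which they close (so a half turn about z gives the same grasp; the last joint's range is limited). The gripper opens to 85 mm and grips with 20 to 120 N. Pads are 22 mm wide; open, the fingers measure 114 mm over their backs; the gripper's body (76 mm by 85 mm) begins 54 mm behind the grasp point. The pads swing forward as they close: fully open they stand 13 mm farther back than shut.
Start: joints at [1.346, 0.321, -0.07, 1.45, 0.023, 1.371, -0.057], TCP at [0.154, -0.632, 0.231] pointing down, gripper open.
Joint ranges: [-2.86, 2.86], [-0.3, 2.09], [-1.38, 1.24], [0.06, 2.45], [-1.56, 4.7], [0.09, 2.05], [-2.69, 2.69]. Speed limits (rad/s): [2.57, 2.57, 3.14, 3.14, 3.14, 3.14, 3.14].

INTERFACE

Orientations are given as a unit quaternion [x, y, z, w].
In Python, from cell import state, cams, robot, nets gives the robot as it stands.
- The arm moves only by the tool step_arm, never from a script. Its arguments are lists of equal length, an entry for each row: "grip": the opening, from 0 (shut) to 1 (fully open); "offset": the shift along the tool's x, y, z in m, a list of three; "delta_rot": the turn, a rotation vector about the tool's x, y, z in rad, a list of three. A call has 1 to 8 rows; each row is the pose to reach, as a shift and turn from the pose commanded when the call began, along the tool's axes at that moment; what a row does not reach only later rows make up. A row lasts 1/10 s, in which the tool goes at most 50 mm and 8.59 degrees, less where a joint would pass 70% of its speed; a pose out of reach is approached as far as the arm can. A call with a gripper value outside its range is refused whole. The fingers move at their own pace and stop on an object; "force" is the grip in N (left out, the last holds). Time passes only in rows, so rows that repeat a pose let the fingers close. It gives the time, the measured TCP pose, the force, the opening and the grip force at its end, in the units of the state.
- state(): the state, without advancing time (a new reading comes with each control period).
- cams.grab_frame(name): name is "scene" or "top" or "wrist"; returns (picture, depth): 400x640x3 uint8, red, green, blue; 400x640 float32, m along the optical axis (not along the pixel's ray), 0 where there is no reading.
- cams.camera_info(name): a dict with "fx", "fy", "cx", "cy" (pixels), "dist_coeffs" ([k1, k2, p1, p2, k3] as OpenCV has them; the pictures are not rectified), "position" and "orientation" of the camera in the world. Camera axes: x right, y up, looking along -z (the intrinsics and any distortion apply to the point x, -y, -z); pixel columns grow to the right and rows downward; lengths in m; the calibration is good to about 2 mm. A picture is of the moment at which its call begins: read the wrist's pose just before it. camera_info takes no time and is no camera call; for the wrist camera it gives the pose at the moment of the call.
- robot.sign_off(): hands the job in; it is judged then, once.
Trained networks look in the newest picture that a camera, given by its name, has taken for a name from the list of things; names that differ only in an ending like _2 or _b are one class to them, and where a whole thing is asked for, a point or a joint stands for the part that bears it (a point fixed in the world has none). Each returns a list of dicts, best first, with "score" (0 to 1); they miss things now and then, are a little off and sometimes report something else, mostly with a low value. They report only what shows in the picture. A call takes as long as a camera call. They do not tell look-alikes from the thing itself.
- nets.look_for(camera, target): "xy" ([column, row] in pixels, amid what is visible of it).
- nets.mark_of(camera, target): "xy" ([column, row] in pixels: a listed point, or the origin of a listed thing).
The state is a dict: "time": time; "joint_pos": joint angles; "qd": joint speeds; "joint_torque": joint torques, N m; "ee_pos": TCP position; "eef_rot": TCP orientation; "ft_force": force on the tool from outside, world axes, zero at the start; "moment": the same for the moment, N m; "finger_gap": finger opening in m; "gripper_force": force on a finger pad.
Only numpy, scipy, OpenCV 4.12 (cv2) and the standard library are available. Lean on these libraries where they do the work, as an engineer would, in place of code of your own. Each camera call takes 0.05 s, during which the arm holds its last target. There are 200 camera calls.

## Working session

There is one attempt and no reset: what is moved stays moved. The work goes in short steps, Python scripts to look and compute and a tool call to move; the robot and the scene stay as the last step left them, time stands still between calls to the robot, and variables do not carry over. Pictures are saved under pics/ and viewed, at most 10 in all, crops included, and the job is handed in when it is done.

Besides the shell and the picture viewer there is one more tool, called after ">>>" as name(argument=value, ...), one argument or row to a line, values as JSON. step_arm: Moves the arm, as the interface text tells. Its arguments: {"type":"object","properties":{"grip":{"type":"array","items":{"type":"number"}},"offset":{"type":"array","items":{"type":"array","items":{"type":"number"}}},"delta_rot":{"type":"array","items":{"type":"array","items":{"type":"number"}}},"force":{"type":"number"}},"required":["grip","offset","delta_rot"]}

```bash
mkdir -p pics; cat > h.py <<'E'
import numpy as np, cv2
from scipy.spatial.transform import Rotation as R
from cell import state, cams, robot, nets
def ray(info,uv):
    K=np.array([[info['fx'],0,info['cx']],[0,info['fy'],info['cy']],[0,0,1]])
    p=cv2.undistortPoints(np.array([[uv]],float),K,np.array(info['dist_coeffs'],float))[0,0]
    d=R.from_quat(info['orientation']).apply([p[0],-p[1],-1.0])
    return np.array(info['position']),d
def at_z(info,uv,z):
    o,d=ray(info,uv); return o+d*(z-o[2])/d[2]
def at_depth(info,uv,dep):
    o,d=ray(info,uv); return o+d*dep
def proj(info,P):
    K=np.array([[info['fx'],0,info['cx']],[0,info['fy'],info['cy']],[0,0,1]])
    c=R.from_quat(info['orientation']).inv().apply(np.array(P)-info['position'])*[1,-1,-1]
    return cv2.projectPoints(c.reshape(1,1,3),np.zeros(3),np.zeros(3),K,np.array(info['dist_coeffs'],float))[0][0,0]
def rel(target):
    s=state(); return R.from_quat(s['eef_rot']).inv().apply(np.array(target)-s['ee_pos'])
E
python3 - <<'E'
from h import *
np.set_printoptions(precision=4,suppress=True)
s=state();print(s)
for c in ('top','scene'):
    im,d=cams.grab_frame(c);cv2.imwrite(f'pics/{c}.png',im[:,:,::-1]); i=cams.camera_info(c);print(c,i)
    for t in ('ring','end_a','post_a','rail','tin','bottle','cartridge','caliper'):
        for r in nets.mark_of(c,t)[:5]:
            z={'end_a':.066,'post_a':.079}.get(t,0)
            u,v=np.clip(np.round(r['xy']).astype(int),0,[639,399])
            print(t,round(r['score'],2),np.round(r['xy'],1),at_z(i,r['xy'],z),at_depth(i,r['xy'],d[v,u])[2])
E
```

```text
{'time': 0.0, 'joint_pos': array([ 1.3461,  0.3218, -0.0701,  1.4517,  0.0226,  1.3708, -0.0569]), 'qd': array([ 0.0006, -0.0013,  0.0004,  0.0006, -0.0004,  0.0015,  0.0003]), 'joint_torque': array([  0.0005, -49.358 ,  -0.3822, -31.4335,   0.0128,   0.0116,
        -0.    ]), 'ee_pos': array([ 0.1536, -0.6311,  0.2302]), 'eef_rot': array([ 0.9929,  0.1191, -0.0002, -0.0009]), 'ft_force': array([ 0.2954,  1.0159, -0.4691]), 'moment': array([-0.0044, -0.0507,  0.0606]), 'gripper_force': 0.0, 'finger_gap': 0.0854998382181613}
top {'fx': 362.14753314358074, 'fy': 362.14753314358074, 'cx': 325.55978910020076, 'cy': 194.4591005014047, 'dist_coeffs': array([-0.0353,  0.    ,  0.    ,  0.    ,  0.    ]), 'position': array([ 0.4976, -0.0276,  1.0432]), 'orientation': array([-0.0146,  0.0086,  0.7079, -0.7061])}
ring 0.69 [402.9 215.7] [ 0.4701 -0.2411  0.    ] 0.0026718708672905933
ring 0.66 [424.3 195.7] [ 0.5275 -0.3034  0.    ] 0.002464697778653102
ring 0.66 [393.5 183. ] [ 0.5643 -0.2148  0.    ] -0.00345552973018437
ring 0.58 [422.1 171.5] [ 0.5974 -0.2979  0.    ] -0.00122217369592747
[... 1553 characters left out ...]
a 0.64 [318.1 196. ] [ 0.4962 -0.0382  0.066 ] 0.09947719893616003
end_a 0.53 [402.  187.4] [0.509  0.2113 0.066 ] 0.06998442761970192
post_a 0.72 [360.7 198.7] [0.5527 0.0675 0.079 ] 0.0881828256207996
post_a 0.54 [404.6 195.6] [0.5662 0.1916 0.079 ] 0.09502060425164982
post_a 0.48 [316.2 201.9] [ 0.5397 -0.055   0.079 ] 0.0857955652270026
post_a 0.29 [251.1 290.4] [ 0.8113 -0.2634  0.079 ] 0.04823652249811694
tin 0.62 [248.7 288.7] [ 0.7327 -0.2654  0.    ] 0.05365272899136575
bottle 0.56 [434.1 171.6] [0.3546 0.4084 0.    ] 0.011877431438732877
cartridge 0.71 [457.8 250.8] [0.7296 0.2808 0.    ] 0.02903667533343468
caliper 0.77 [144.1 275.8] [ 0.6331 -0.502   0.    ] 0.0070158978425652885
```

```bash
python3 - <<'E'
import cv2
a=cv2.imread('pics/top.png')[100:270,150:510]
cv2.imwrite('pics/topc.png',cv2.resize(a,None,fx=2.2,fy=2.2,interpolation=cv2.INTER_CUBIC))
E
```

```text
(no output)
```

View pics/topc.png

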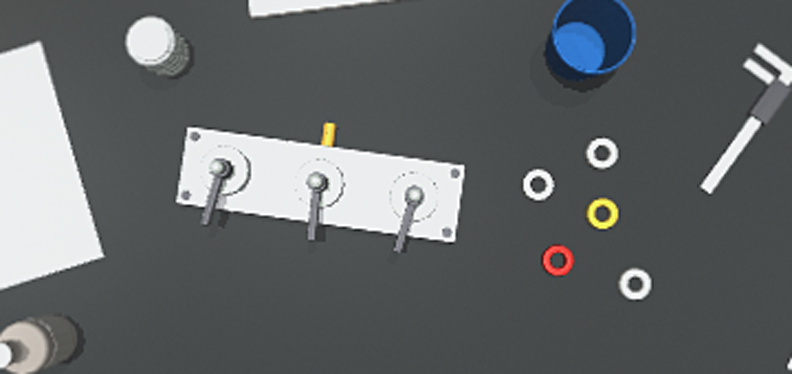

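The brass ring is the yellow one, at crop (602,213), full picture (424,197). The post tops are at crop (220,168), (317,180) and (414,195), and the levers point down the picture (-x). I'll go over the ring first, then on to the rail.

>>> step_arm(
  grip=[1,1,1,1,1,1,1,1],
  offset=[
    [0.42,-0.26,-0.02],
    [0.42,-0.26,-0.02],
    [0.42,-0.26,-0.02],
    [0.42,-0.26,-0.02],
    [0.42,-0.26,-0.02],
    [0.42,-0.26,-0.02],
    [0.42,-0.26,-0.02],
    [0.42,-0.26,-0.02],
  ],
  delta_rot=[
    [0,0,0.42],
    [0,0,0.42],
    [0,0,0.42],
    [0,0,0.42],
    [0,0,0.42],
    [0,0,0.42],
    [0,0,0.42],
    [0,0,0.42],
  ],
)

```text
time: 1.7
ee_pos: [0.4346, -0.3459, 0.248]
eef_rot: [0.996, -0.091, 0.0, 0.0]
ft_force: [0.9, -0.1, -0.0]
finger_gap: 0.0856
gripper_force: 0.0
```

```bash
cat >> h.py <<'E'
np.set_printoptions(precision=4,suppress=True)
def look(name,targets):
    i=cams.camera_info('wrist');im,d=cams.grab_frame('wrist');cv2.imwrite(f'pics/{name}.png',im[:,:,::-1])
    print(i['fx'],i['position'],R.from_quat(i['orientation']).as_matrix()[:,2])
    for t,z in targets:
        for r in nets.mark_of('wrist',t)[:5]:
            u,v=np.clip(np.round(r['xy']).astype(int),0,[639,399])
            print(t,round(r['score'],2),np.round(r['xy'],1),at_z(i,r['xy'],z),at_depth(i,r['xy'],d[v,u])[2],im[v,u])
    return i,im,d
def to(target,xdir=None):
    s=state();Q=R.from_quat(s['eef_rot']);print('t',s['time'],'pos',s['ee_pos'],'xaxis',Q.as_matrix()[:,0],'z',Q.as_matrix()[:,2],'F',s['ft_force'])
    print('offset',rel(target))
    if xdir is not None:
        x=np.array([xdir[0],xdir[1],0.]);x/=np.linalg.norm(x);z=np.array([0,0,-1.])
        print('rot',(Q.inv()*R.from_matrix(np.c_[x,np.cross(z,x),z])).as_rotvec())
E
python3 - <<'E'
from h import *
i,im,d=look('w1',[('ring',0),('post_a',.079),('end_a',.066)])
to([.5,.06,.27],[.98,-.15])
E
```

```text
339.6625289804017 [ 0.5058 -0.3581  0.3893] [ 0.2776 -0.0493  0.9594]
ring 0.89 [251.9  25.4] [ 0.6051 -0.2965  0.    ] -0.00085619350575461 [76 76 79]
ring 0.88 [322.2 171.6] [ 0.4376 -0.3406  0.    ] -0.002183179559233417 [49 48 53]
ring 0.74 [231.7 166.5] [ 0.4627 -0.2385  0.    ] -0.00043925236587055716 [80 80 82]
ring 0.69 [268.1 100.8] [ 0.5263 -0.2965  0.    ] -5.578569730468885e-05 [78 80 82]
ring 0.62 [191.3  83.2] [ 0.5611 -0.2172  0.    ] -0.0007593235515521157 [120 118 119]
post_a 0.71 [ 10.4 134.3] [ 0.5444 -0.0551  0.079 ] 0.08389638475551398 [70 73 69]
end_a 0.88 [ 30.2 191. ] [ 0.4865 -0.0408  0.066 ] 0.06422744467242053 [30 32 32]
t 1.9 pos [ 0.4345 -0.3463  0.2477] xaxis [ 0.9843 -0.1765  0.0003] z [ 0.0002 -0.0006 -1.    ] F [-0.7245 -1.1011 -0.5573]
offset [-0.0073 -0.4115 -0.0225]
rot [ 0.0005 -0.0003 -0.0256]
```

>>> step_arm(
  grip=[0,0,0,0,0,0,0,0],
  offset=[
    [0.0,-0.41,-0.03],
    [0.0,-0.41,-0.03],
    [0.0,-0.41,-0.03],
    [0.0,-0.41,-0.03],
    [0.0,-0.41,-0.03],
    [0.0,-0.41,-0.03],
    [0.0,-0.41,-0.03],
    [0.0,-0.41,-0.03],
  ],
  delta_rot=[
    [0,0,0],
    [0,0,0],
    [0,0,0],
    [0,0,0],
    [0,0,0],
    [0,0,0],
    [0,0,0],
    [0,0,0],
  ],
)

```text
time: 2.7
ee_pos: [0.5055, 0.0444, 0.277]
eef_rot: [0.996, -0.092, 0.001, 0.001]
ft_force: [0.6, -0.5, -0.8]
finger_gap: 0.0001
gripper_force: 0.0
```

```bash
python3 - <<'E'
from h import *
i,im,d=look('w2',[('post_a',.079),('end_a',.066)])
to([.5,.06,.27],[.98,-.15])
E
```

```text
339.6625289804017 [0.5766 0.032  0.4184] [ 0.2771 -0.05    0.9595]
post_a 0.84 [175.9 137.6] [0.5786 0.1844 0.079 ] 0.09290921119836426 [ 97 101  98]
post_a 0.71 [416.9 125.9] [ 0.545  -0.0525  0.079 ] 0.09662257217162695 [225 224 224]
post_a 0.64 [294.3 130.5] [0.5625 0.0666 0.079 ] 0.09792039152753362 [225 224 223]
post_a 0.31 [403.9 180.9] [ 0.4926 -0.0329  0.079 ] 0.07054657132898406 [76 77 78]
end_a 0.83 [180.2 189.8] [0.5244 0.2022 0.066 ] 0.06943805956437676 [113 114 115]
end_a 0.79 [402.2 177.9] [ 0.4929 -0.034   0.066 ] 0.07014722279255886 [77 74 81]
end_a 0.6 [302.2 187.1] [0.5026 0.072  0.066 ] 0.06978125813608177 [78 77 78]
t 2.85 pos [0.5056 0.0471 0.2771] xaxis [ 0.9845 -0.1756  0.0009] z [ 0.001   0.0004 -1.    ] F [-0.6772 -0.1727  0.0105]
offset [-0.0077 -0.0117  0.0071]
rot [-0.0005 -0.0009 -0.0246]
```

View pics/w2.png

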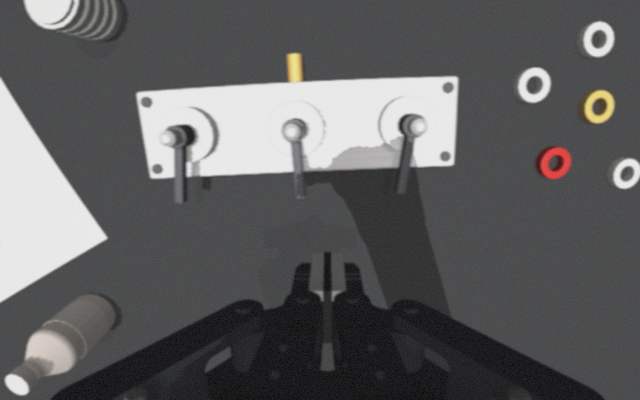

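The picture shows the post tops at about (172,137), (293,130) and (416,126), and the lever ends at about (180,200), (299,196) and (402,190). I'll start with the right-hand nut and come down on the -y side of its lever.

>>> step_arm(
  grip=[0,0,0,0,0,0,0,0],
  offset=[
    [-0.003,0.05,0.01],
    [-0.003,0.1,0.02],
    [-0.003,0.112,0.06],
    [-0.003,0.112,0.11],
    [-0.003,0.112,0.16],
    [-0.003,0.112,0.2],
    [-0.003,0.112,0.219],
    [-0.003,0.112,0.219],
  ],
  delta_rot=[
    [0,0,0.1],
    [0,0,0.166],
    [0,0,0.166],
    [0,0,0.166],
    [0,0,0.166],
    [0,0,0.166],
    [0,0,0.166],
    [0,0,0.166],
  ],
)

```text
time: 3.65
ee_pos: [0.4786, -0.0674, 0.0543]
eef_rot: [0.985, -0.175, -0.004, 0.0]
ft_force: [0.4, 0.6, -0.3]
finger_gap: 0.0002
gripper_force: 0.0
```

```bash
python3 - <<'E'
from h import *
i,im,d=look('w3',[('post_a',.079),('end_a',.066)])
to([.4929,-.034,.058],[.94,-.335])
E
```

```text
339.6625289804017 [ 0.5477 -0.0916  0.1951] [ 0.2724 -0.0974  0.9572]
post_a 0.95 [219.9 152.6] [ 0.546  -0.0522  0.079 ] 0.09530113092743657 [194 195 191]
end_a 0.81 [ 44.  322.5] [0.504  0.0679 0.066 ] 0.06544078595412658 [39 38 41]
end_a 0.74 [249.7 283. ] [ 0.4909 -0.0358  0.066 ] 0.0693669066116552 [67 66 71]
t 3.8 pos [ 0.483  -0.0665  0.0588] xaxis [ 0.9395 -0.3426  0.002 ] z [ 0.0018 -0.001  -1.    ] F [ 0.5289  0.4969 -0.2285]
offset [-0.0018 -0.0339  0.0008]
rot [ 0.0003 -0.002  -0.0073]
```

View pics/w3.png

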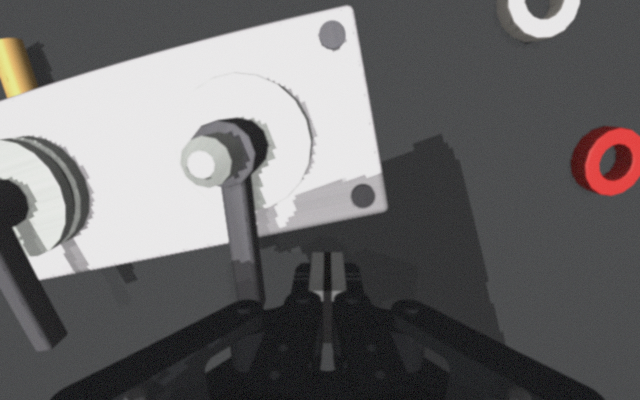

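>>> step_arm(
  grip=[0,0,0,0,0,0],
  offset=[
    [0,-0.004,0],
    [0,-0.008,0],
    [0,-0.012,0],
    [0,-0.015,0],
    [0,-0.017,0],
    [0,-0.018,0],
  ],
  delta_rot=[
    [0,0,0],
    [0,0,0],
    [0,0,0],
    [0,0,0],
    [0,0,0],
    [0,0,0],
  ],
)

```text
time: 4.4
ee_pos: [0.4885, -0.0479, 0.0578]
eef_rot: [0.985, -0.173, 0.0, 0.0]
ft_force: [0.3, -1.7, 1.7]
finger_gap: 0.0001
gripper_force: 0.9
```

>>> step_arm(
  grip=[0,0,0],
  offset=[
    [0,-0.001,0],
    [0,-0.002,0],
    [0,-0.002,0],
  ],
  delta_rot=[
    [0,0,0],
    [0,0,0],
    [0,0,0],
  ],
)

```text
time: 4.7
ee_pos: [0.489, -0.0459, 0.0576]
eef_rot: [0.985, -0.173, 0.0, 0.0]
ft_force: [-0.4, -0.5, 1.0]
finger_gap: -0.0001
gripper_force: 0.7
```

>>> step_arm(
  grip=[0,0,0],
  offset=[
    [0,-0.001,0],
    [0,-0.002,0],
    [0,-0.002,0],
  ],
  delta_rot=[
    [0,0,0],
    [0,0,0],
    [0,0,0],
  ],
)

```text
time: 5.0
ee_pos: [0.4898, -0.0439, 0.0576]
eef_rot: [0.985, -0.173, 0.0, 0.0]
ft_force: [0.6, -1.6, 0.8]
finger_gap: -0.0004
gripper_force: 0.7
```

>>> step_arm(
  grip=[0,0,0],
  offset=[
    [0,-0.001,0],
    [0,-0.002,0],
    [0,-0.002,0],
  ],
  delta_rot=[
    [0,0,0],
    [0,0,0],
    [0,0,0],
  ],
)

```text
time: 5.3
ee_pos: [0.4905, -0.042, 0.0576]
eef_rot: [0.985, -0.173, 0.0, -0.0]
ft_force: [-0.2, -1.9, 0.7]
finger_gap: 0.0003
gripper_force: 0.7
```

>>> step_arm(
  grip=[0,0,0],
  offset=[
    [0,-0.001,0],
    [0,-0.002,0],
    [0,-0.002,0],
  ],
  delta_rot=[
    [0,0,0],
    [0,0,0],
    [0,0,0],
  ],
)

```text
time: 5.6
ee_pos: [0.4911, -0.0402, 0.0576]
eef_rot: [0.985, -0.173, 0.0, -0.0]
ft_force: [-0.5, -1.7, 0.0]
finger_gap: -0.0
gripper_force: 0.6
```

```bash
python3 - <<'E'
from h import *
i,im,d=look('w4',[('post_a',.079),('end_a',.066)])
to([.4929,-.034,.058],[.94,-.335])
E
```

```text
339.6625289804017 [ 0.5592 -0.064   0.1989] [ 0.2659 -0.0955  0.9593]
post_a 0.98 [311.9 160.1] [ 0.5445 -0.053   0.079 ] 0.09865274065519604 [221 219 219]
post_a 0.97 [ 19.6 222.4] [0.5623 0.0658 0.079 ] 0.08383592248361413 [67 66 64]
end_a 0.88 [280.6 282.4] [ 0.4974 -0.0201  0.066 ] 0.06879710299462527 [62 60 63]
end_a 0.68 [104.4 324. ] [0.5044 0.0685 0.066 ] 0.06579917870297144 [35 35 36]
t 5.75 pos [ 0.491  -0.0401  0.0576] xaxis [ 0.9404 -0.3401 -0.0001] z [-0.0001  0.0001 -1.    ] F [-0.0879 -1.0607  0.1452]
offset [-0.0003 -0.0064 -0.0004]
rot [-0.0001  0.0001 -0.0047]
```

View pics/w4.png

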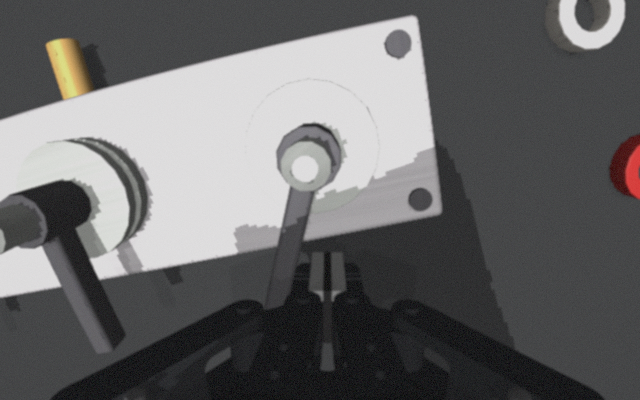

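In this picture the lever has swung from (238,180)–(250,300) to (300,190)–(278,300) at under 2 N, so it looks loose. I'll measure the turn from the lever's left top edge in both pictures.

```bash
cat > ang.py <<'E'
from h import *
def edge(name,pos,ori,r0,r1,c0,c1):
    g=cv2.GaussianBlur(cv2.imread(f'pics/{name}.png',0),(5,5),0).astype(float)
    i=dict(cams.camera_info('wrist'));i['position']=np.array(pos);i['orientation']=ori
    P=[]
    for r in range(r0,r1,3):
        x=np.arange(c0,c1);D=np.diff(g[r,c0:c1]);k=np.argmin(D)
        P.append(at_z(i,[c0+k+.5,r],.073)[:2])
    P=np.array(P);vx,vy,x0,y0=cv2.fitLine(P.astype(np.float32),cv2.DIST_HUBER,0,1e-4,1e-4).ravel()
    if vx<0: vx,vy=-vx,-vy
    res=np.abs((P-[x0,y0])@[-vy,vx]);print(name,'ang',np.degrees(np.arctan2(vy,vx)),'rms',res.mean(),[x0,y0])
E
python3 - <<'E'
from ang import *
i=cams.camera_info('wrist');o=i['orientation']
edge('w3',[ 0.5477,-0.0916,0.1951],o,192,238,205,245)
edge('w4',i['position'],o,195,228,265,305)
E
```

```text
w3 ang -16.811327 rms 9.56140564469718e-05 [np.float32(0.52292854), np.float32(-0.041528244)]
w4 ang -33.67588 rms 9.227805333837961e-05 [np.float32(0.52910155), np.float32(-0.03566417)]
```

The right nut turned about 16-17° at under 2 N, so it is the loose one. I'll back off, lift and go to the middle nut.

>>> step_arm(
  grip=[0,0,0,0,0,0,0,0],
  offset=[
    [0,0.02,0],
    [0,0.025,-0.03],
    [0,0.02,-0.06],
    [-0.006,-0.025,-0.06],
    [-0.013,-0.065,-0.06],
    [-0.018,-0.079,-0.04],
    [-0.018,-0.079,0],
    [-0.018,-0.079,0],
  ],
  delta_rot=[
    [0,0,0],
    [0,0,0],
    [0,0,-0.1],
    [0,0,-0.2],
    [0,0,-0.288],
    [0,0,-0.288],
    [0,0,-0.288],
    [0,0,-0.288],
  ],
)

```text
time: 6.55
ee_pos: [0.4965, 0.0411, 0.0535]
eef_rot: [1.0, -0.028, -0.005, -0.0]
ft_force: [-1.7, -0.7, 0.2]
finger_gap: -0.0002
gripper_force: 0.0
```

```bash
python3 - <<'E'
from h import *
i,im,d=look('w5',[('post_a',.079),('end_a',.066)])
to([.503,.070,.058],[.997,-.06])
E
```

```text
339.6625289804017 [0.5702 0.0375 0.1941] [ 0.2915 -0.0164  0.9564]
post_a 0.92 [239.5 131.8] [0.5635 0.0672 0.079 ] 0.09637261862781737 [165 168 163]
post_a 0.73 [580.  167.6] [ 0.5451 -0.0517  0.079 ] 0.08896940927272241 [60 60 61]
end_a 0.84 [465.8 277.5] [ 0.4968 -0.0178  0.066 ] 0.07003353081970445 [59 58 59]
end_a 0.72 [253.9 272.4] [0.5047 0.0721 0.066 ] 0.06913414843583779 [65 64 67]
t 6.7 pos [0.5015 0.0401 0.0586] xaxis [ 0.9982 -0.0597  0.0004] z [ 0.0005  0.0004 -1.    ] F [ 0.9721 -0.5562 -0.1015]
offset [-0.0002 -0.03    0.0006]
rot [-0.0004 -0.0004  0.0004]
```

>>> step_arm(
  grip=[0,0,0,0],
  offset=[
    [0,-0.004,0],
    [0,-0.008,0],
    [0,-0.01,0],
    [0,-0.011,0],
  ],
  delta_rot=[
    [0,0,0],
    [0,0,0],
    [0,0,0],
    [0,0,0],
  ],
)

```text
time: 7.1
ee_pos: [0.502, 0.0514, 0.0582]
eef_rot: [1.0, -0.029, 0.001, 0.0]
ft_force: [-0.7, 0.2, 0.4]
finger_gap: -0.0
gripper_force: 0.0
```

>>> step_arm(
  grip=[0,0],
  offset=[
    [0,-0.001,0],
    [0,-0.002,0],
  ],
  delta_rot=[
    [0,0,0],
    [0,0,0],
  ],
)

```text
time: 7.3
ee_pos: [0.5018, 0.053, 0.0577]
eef_rot: [1.0, -0.03, 0.0, 0.0]
ft_force: [-0.1, -0.5, -0.5]
finger_gap: -0.0001
gripper_force: 0.0
```

>>> step_arm(
  grip=[0,0],
  offset=[
    [0,-0.001,0],
    [0,-0.002,0],
  ],
  delta_rot=[
    [0,0,0],
    [0,0,0],
  ],
)

```text
time: 7.5
ee_pos: [0.5018, 0.0544, 0.0575]
eef_rot: [1.0, -0.03, -0.0, 0.001]
ft_force: [-0.9, -3.0, 0.6]
finger_gap: -0.0002
gripper_force: 1.4
```

>>> step_arm(
  grip=[0,0],
  offset=[
    [0,-0.001,0],
    [0,-0.002,0],
  ],
  delta_rot=[
    [0,0,0],
    [0,0,0],
  ],
)

```text
time: 7.7
ee_pos: [0.5018, 0.0547, 0.0575]
eef_rot: [1.0, -0.03, -0.0, 0.002]
ft_force: [-1.1, -7.7, 2.2]
finger_gap: 0.0
gripper_force: 3.7
```

>>> step_arm(
  grip=[0,0],
  offset=[
    [0,-0.001,0],
    [0,-0.002,0],
  ],
  delta_rot=[
    [0,0,0],
    [0,0,0],
  ],
)

```text
time: 7.9
ee_pos: [0.5019, 0.056, 0.0575]
eef_rot: [1.0, -0.031, -0.001, 0.002]
ft_force: [-1.1, -7.2, 2.4]
finger_gap: -0.0002
gripper_force: 3.8
```

>>> step_arm(
  grip=[0,0],
  offset=[
    [0,-0.001,0],
    [0,-0.002,0],
  ],
  delta_rot=[
    [0,0,0],
    [0,0,0],
  ],
)

```text
time: 8.1
ee_pos: [0.502, 0.058, 0.0575]
eef_rot: [1.0, -0.031, -0.001, 0.002]
ft_force: [-1.3, -7.1, 2.8]
finger_gap: -0.0002
gripper_force: 3.8
```

>>> step_arm(
  grip=[0,0],
  offset=[
    [0,-0.001,0],
    [0,-0.002,0],
  ],
  delta_rot=[
    [0,0,0],
    [0,0,0],
  ],
)

```text
time: 8.3
ee_pos: [0.5021, 0.0599, 0.0575]
eef_rot: [1.0, -0.031, -0.001, 0.002]
ft_force: [-1.3, -8.0, 2.4]
finger_gap: -0.0003
gripper_force: 3.8
```

>>> step_arm(
  grip=[0,0],
  offset=[
    [0,-0.001,0],
    [0,-0.0015,0],
  ],
  delta_rot=[
    [0,0,0],
    [0,0,0],
  ],
)

```text
time: 8.5
ee_pos: [0.5023, 0.0614, 0.0575]
eef_rot: [1.0, -0.031, -0.0, 0.002]
ft_force: [-0.6, -7.8, 2.0]
finger_gap: 0.0003
gripper_force: 3.7
```

>>> step_arm(
  grip=[0,0],
  offset=[
    [0,-0.001,0],
    [0,-0.001,0],
  ],
  delta_rot=[
    [0,0,0],
    [0,0,0],
  ],
)

```text
time: 8.7
ee_pos: [0.5024, 0.0624, 0.0575]
eef_rot: [1.0, -0.031, -0.0, 0.002]
ft_force: [-0.5, -7.4, 1.1]
finger_gap: -0.0
gripper_force: 3.7
```

>>> step_arm(
  grip=[0,0],
  offset=[
    [0,-0.001,0],
    [0,-0.001,0],
  ],
  delta_rot=[
    [0,0,0],
    [0,0,0],
  ],
)

```text
time: 8.9
ee_pos: [0.5024, 0.0625, 0.0575]
eef_rot: [1.0, -0.031, -0.0, 0.003]
ft_force: [-1.2, -8.9, 2.7]
finger_gap: 0.0001
gripper_force: 4.6
```

One more small step should show whether it has bound.

>>> step_arm(
  grip=[0,0],
  offset=[
    [0,-0.0005,0],
    [0,-0.001,0],
  ],
  delta_rot=[
    [0,0,0],
    [0,0,0],
  ],
)

```text
time: 9.1
ee_pos: [0.5025, 0.0626, 0.0575]
eef_rot: [1.0, -0.031, -0.001, 0.003]
ft_force: [-0.8, -10.5, 2.7]
finger_gap: 0.0
gripper_force: 5.7
```

The middle nut is tight: it dragged at about 7.5 N, then bound after 8 mm. I'll go on to the left nut.

>>> step_arm(
  grip=[0,0,0,0,0,0,0,0],
  offset=[
    [0,0.02,0],
    [0,0.025,-0.03],
    [0,0.01,-0.06],
    [0.002,-0.035,-0.06],
    [0.0045,-0.08,-0.06],
    [0.0045,-0.1085,-0.05],
    [0.0045,-0.1085,-0.01],
    [0.0045,-0.1085,0],
  ],
  delta_rot=[
    [0,0,0],
    [0,0,0],
    [0,0,0.1],
    [0,0,0.2],
    [0,0,0.235],
    [0,0,0.235],
    [0,0,0.235],
    [0,0,0.235],
  ],
)

```text
time: 9.9
ee_pos: [0.5106, 0.1763, 0.0544]
eef_rot: [0.989, -0.145, -0.003, 0.001]
ft_force: [-0.5, 0.3, -1.5]
finger_gap: 0.0003
gripper_force: 0.0
```

```bash
python3 - <<'E'
from h import *
i,im,d=look('w6',[('post_a',.079),('end_a',.066)])
to([.5226,.2025,.058],[.956,-.292])
E
```

```text
339.6625289804017 [0.5808 0.1564 0.1953] [ 0.2765 -0.0801  0.9577]
post_a 0.88 [244.  140.3] [0.5784 0.1861 0.079 ] 0.09617359295840222 [189 192 186]
post_a 0.65 [591.9  85. ] [0.5633 0.0667 0.079 ] 0.0891544127601039 [73 77 74]
end_a 0.72 [544.9 236.1] [0.5051 0.0825 0.066 ] 0.07006389622434331 [103 102 108]
end_a 0.65 [260.2 275.9] [0.5229 0.203  0.066 ] 0.0692158723203187 [72 71 71]
t 10.05 pos [0.5132 0.1749 0.0573] xaxis [ 0.9567 -0.2909 -0.0016] z [-0.0018 -0.0002 -1.    ] F [ 0.6153 -0.7241  0.1852]
offset [ 0.001  -0.0291 -0.0007]
rot [0.0007 0.0016 0.0012]
```

>>> step_arm(
  grip=[0,0,0,0],
  offset=[
    [0,-0.004,0],
    [0,-0.008,0],
    [0,-0.01,0],
    [0,-0.01,0],
  ],
  delta_rot=[
    [0,0,0],
    [0,0,0],
    [0,0,0],
    [0,0,0],
  ],
)

```text
time: 10.45
ee_pos: [0.5173, 0.1844, 0.0585]
eef_rot: [0.989, -0.147, 0.001, 0.001]
ft_force: [0.6, -2.6, 1.8]
finger_gap: 0.0
gripper_force: 1.4
```

>>> step_arm(
  grip=[0,0],
  offset=[
    [0,-0.001,0],
    [0,-0.002,0],
  ],
  delta_rot=[
    [0,0,0],
    [0,0,0],
  ],
)

```text
time: 10.65
ee_pos: [0.5172, 0.1847, 0.0581]
eef_rot: [0.989, -0.147, 0.0, 0.002]
ft_force: [-2.1, -8.5, 7.6]
finger_gap: 0.0002
gripper_force: 4.3
```

>>> step_arm(
  grip=[0,0],
  offset=[
    [0,-0.001,0],
    [0,-0.002,0],
  ],
  delta_rot=[
    [0,0,0],
    [0,0,0],
  ],
)

```text
time: 10.85
ee_pos: [0.5176, 0.186, 0.058]
eef_rot: [0.989, -0.148, -0.0, 0.002]
ft_force: [-3.2, -7.7, 6.0]
finger_gap: -0.0002
gripper_force: 4.5
```

>>> step_arm(
  grip=[0,0],
  offset=[
    [0,-0.001,0],
    [0,-0.002,0],
  ],
  delta_rot=[
    [0,0,0],
    [0,0,0],
  ],
)

```text
time: 11.05
ee_pos: [0.5179, 0.1876, 0.0577]
eef_rot: [0.989, -0.148, -0.001, 0.003]
ft_force: [-3.0, -9.6, 5.8]
finger_gap: -0.0001
gripper_force: 4.7
```

>>> step_arm(
  grip=[0,0],
  offset=[
    [0,-0.001,0],
    [0,-0.002,0],
  ],
  delta_rot=[
    [0,0,0],
    [0,0,0],
  ],
)

```text
time: 11.25
ee_pos: [0.5184, 0.1893, 0.0577]
eef_rot: [0.989, -0.148, -0.001, 0.003]
ft_force: [-1.9, -8.7, 7.2]
finger_gap: 0.0
gripper_force: 4.7
```

>>> step_arm(
  grip=[0,0],
  offset=[
    [0,-0.001,0],
    [0,-0.002,0],
  ],
  delta_rot=[
    [0,0,0],
    [0,0,0],
  ],
)

```text
time: 11.45
ee_pos: [0.519, 0.1912, 0.0577]
eef_rot: [0.989, -0.148, -0.001, 0.003]
ft_force: [-3.1, -8.3, 7.0]
finger_gap: -0.0002
gripper_force: 4.7
```

>>> step_arm(
  grip=[0,0],
  offset=[
    [0,-0.001,0],
    [0,-0.001,0],
  ],
  delta_rot=[
    [0,0,0],
    [0,0,0],
  ],
)

```text
time: 11.65
ee_pos: [0.5193, 0.1923, 0.0576]
eef_rot: [0.989, -0.148, -0.001, 0.003]
ft_force: [-2.9, -9.9, 6.9]
finger_gap: 0.0003
gripper_force: 4.5
```

>>> step_arm(
  grip=[0,0],
  offset=[
    [0,-0.001,0],
    [0,-0.001,0],
  ],
  delta_rot=[
    [0,0,0],
    [0,0,0],
  ],
)

```text
time: 11.85
ee_pos: [0.5194, 0.1924, 0.0576]
eef_rot: [0.989, -0.148, -0.001, 0.003]
ft_force: [-3.2, -10.1, 8.2]
finger_gap: -0.0003
gripper_force: 5.5
```

The left nut is tight too: it dragged at about 9 N and then bound. Now I'll back off, lift and go to the brass ring.

>>> step_arm(
  grip=[0,0,0,0,0,0,0,0],
  offset=[
    [0,0.02,0],
    [0,0.025,-0.04],
    [0,0.03,-0.09],
    [0.02,0.07,-0.12],
    [0.035,0.115,-0.122],
    [0.05,0.16,-0.122],
    [0.063,0.205,-0.122],
    [0.077,0.25,-0.122],
  ],
  delta_rot=[
    [0,0,0],
    [0,0,0],
    [0,0,-0.1],
    [0,0,-0.2],
    [0,0,-0.297],
    [0,0,-0.297],
    [0,0,-0.297],
    [0,0,-0.297],
  ],
)

```text
time: 12.65
ee_pos: [0.5212, -0.066, 0.18]
eef_rot: [1.0, 0.002, 0.001, -0.0]
ft_force: [0.7, -0.3, -0.1]
finger_gap: 0.0002
gripper_force: 0.0
```

```bash
python3 - <<'E'
from h import *
to([.515,-.297,.16],[1,0])
E
```

```text
t 12.65 pos [ 0.5212 -0.066   0.18  ] xaxis [1.     0.0034 0.0017] z [ 0.0017  0.0004 -1.    ] F [ 0.685  -0.3275 -0.0659]
offset [-0.007   0.231   0.0199]
rot [-0.0004 -0.0017  0.0034]
```

>>> step_arm(
  grip=[0.65,0.65,0.65,0.65,0.65,0.65,0.65],
  offset=[
    [-0.007,0.05,0.01],
    [-0.007,0.1,0.02],
    [-0.007,0.15,0.02],
    [-0.007,0.2,0.02],
    [-0.007,0.228,0.02],
    [-0.007,0.228,0.02],
    [-0.007,0.228,0.02],
  ],
  delta_rot=[
    [0,0,0],
    [0,0,0],
    [0,0,0],
    [0,0,0],
    [0,0,0],
    [0,0,0],
    [0,0,0],
  ],
)

```text
time: 13.35
ee_pos: [0.515, -0.2926, 0.1592]
eef_rot: [1.0, 0.001, 0.0, -0.001]
ft_force: [-0.4, -1.0, 0.3]
finger_gap: 0.0557
gripper_force: 0.0
```

```bash
python3 - <<'E'
from h import *
i,im,d=look('w7',[('ring',0)])
hsv=cv2.cvtColor(im,cv2.COLOR_RGB2HSV);m=cv2.inRange(hsv,(18,90,80),(35,255,255))
n,l,st,c=cv2.connectedComponentsWithStats(m)
for k in range(1,n):
    if st[k,4]>80: print(st[k],c[k],at_z(i,c[k],.007))
k=1+np.argmax(st[1:,4]);cn=max(cv2.findContours((l==k).astype('uint8'),0,2)[0],key=len)
P=np.array([at_z(i,p[0],.014)[:2] for p in cn]);print(P.min(0),P.max(0),(P.min(0)+P.max(0))/2)
to([.526,-.297,.002],[1,0])
E
```

```text
339.6625289804017 [ 0.5873 -0.292   0.3006] [ 0.2823 -0.0002  0.9593]
ring 0.9 [240.6 137.4] [ 0.5634 -0.2162  0.    ] -0.0016973825330559023 [74 78 80]
ring 0.85 [331.2  88.8] [ 0.6038 -0.2953  0.    ] -0.0014471296922142773 [76 77 78]
ring 0.72 [267.3 242.7] [ 0.4644 -0.2351  0.    ] -0.0012892494171035107 [71 73 72]
ring 0.71 [335.  179.3] [ 0.526  -0.2991  0.    ] -0.00024962894945701475 [54 54 57]
ring 0.63 [374.8 271. ] [ 0.4348 -0.3389  0.    ] -0.002562996009435936 [48 49 53]
[ 310  160   46   47 1245] [332.3558 182.9317] [ 0.5242 -0.2966  0.007 ]
[ 0.505  -0.3162] [ 0.5455 -0.2772] [ 0.5252 -0.2967]
t 13.45 pos [ 0.5155 -0.2907  0.1596] xaxis [1.     0.0054 0.0006] z [ 0.0006  0.0013 -1.    ] F [0.3092 0.8723 0.7412]
offset [0.0103 0.0066 0.1576]
rot [-0.0013 -0.0006  0.0054]
```

View pics/w7.png

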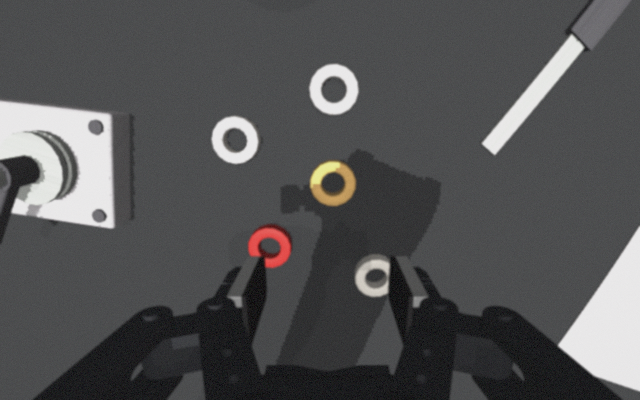

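The brass ring is at (332,183), clear of the others, and its size checks out at 40 mm. I'll descend over it.

>>> step_arm(
  grip=[0.65,0.65,0.65,0.65,0.65,0.65,0.65],
  offset=[
    [0.01,0.006,0.03],
    [0.01,0.006,0.07],
    [0.01,0.006,0.11],
    [0.01,0.006,0.14],
    [0.01,0.006,0.15],
    [0.01,0.006,0.156],
    [0.01,0.006,0.156],
  ],
  delta_rot=[
    [0,0,0],
    [0,0,0],
    [0,0,0],
    [0,0,0],
    [0,0,0],
    [0,0,0],
    [0,0,0],
  ],
)

```text
time: 14.15
ee_pos: [0.5256, -0.2984, 0.0044]
eef_rot: [1.0, 0.002, 0.001, 0.0]
ft_force: [1.0, 0.3, -0.1]
finger_gap: 0.0558
gripper_force: 0.0
```

>>> step_arm(
  grip=[0.2,0.2,0.2,0.2,0.2,0.2],
  offset=[
    [0,0,0],
    [0,0,0],
    [0,0,0],
    [0,0,0],
    [0,0,0],
    [0,0,0],
  ],
  delta_rot=[
    [0,0,0],
    [0,0,0],
    [0,0,0],
    [0,0,0],
    [0,0,0],
    [0,0,0],
  ],
  force=30,
)

```text
time: 14.75
ee_pos: [0.5263, -0.2993, 0.0059]
eef_rot: [1.0, 0.001, 0.001, 0.001]
ft_force: [-1.3, 0.7, 7.1]
finger_gap: 0.0376
gripper_force: 30.0
```

```bash
python3 - <<'E'
from h import *
to([.5451,-.0522,.16])
E
```

```text
t 14.75 pos [ 0.5263 -0.2993  0.0059] xaxis [1.     0.0029 0.003 ] z [ 0.003  -0.0016 -1.    ] F [-1.2573  0.6705  7.1093]
offset [ 0.02   -0.2468 -0.1545]
```

>>> step_arm(
  grip=[0.2,0.2,0.2,0.2,0.2,0.2],
  offset=[
    [0,0,-0.015],
    [0,0,-0.05],
    [0,0,-0.1],
    [0,0,-0.15],
    [0,0,-0.155],
    [0,0,-0.155],
  ],
  delta_rot=[
    [0,0,0],
    [0,0,0],
    [0,0,0],
    [0,0,0],
    [0,0,0],
    [0,0,0],
  ],
)

```text
time: 15.35
ee_pos: [0.526, -0.2998, 0.162]
eef_rot: [1.0, 0.001, 0.002, 0.002]
ft_force: [0.0, -0.1, -0.9]
finger_gap: 0.038
gripper_force: 30.3
```

```bash
python3 - <<'E'
from h import *
i,im,d=look('w8',[('ring',.155)])
hsv=cv2.cvtColor(im,cv2.COLOR_RGB2HSV);m=cv2.inRange(hsv,(18,90,60),(35,255,255))
n,l,st,c=cv2.connectedComponentsWithStats(m)
for k in range(1,n):
    if st[k,4]>80:
        print(st[k],c[k]);z=[at_depth(i,(u,v),d[v,u]) for v,u in np.argwhere(l==k)[::15]];print(np.percentile(z,[2,10,25,50,75,90,98],axis=0))
to([.5451,-.0522,.16],[1,0])
E
```

```text
339.6625289804017 [ 0.5978 -0.2984  0.3037] [0.2785 0.0051 0.9604]
ring 0.95 [325.1 269. ] [ 0.5242 -0.2983  0.155 ] -0.0012549334738890527 [48 47 49]
ring 0.93 [265.  253.6] [ 0.5322 -0.2698  0.155 ] -0.0010882006816888556 [69 69 71]
ring 0.72 [321.6 103.1] [ 0.6008 -0.2968  0.155 ] -0.0011034664367640667 [76 77 77]
ring 0.6 [235.2 151.2] [ 0.5806 -0.259   0.155 ] -0.002363249059767425 [73 73 76]
[ 283  231   89   89 4760] [326.8773 276.1134]
[[ 0.5069 -0.3167  0.1578]
 [ 0.5113 -0.3127  0.1621]
 [ 0.5155 -0.3087  0.1676]
 [ 0.5272 -0.2984  0.1685]
 [ 0.5374 -0.2897  0.169 ]
 [ 0.5418 -0.2851  0.1695]
 [ 0.5438 -0.2806  0.1706]]
t 15.45 pos [ 0.5239 -0.2989  0.158 ] xaxis [ 1.      0.0025 -0.0013] z [-0.0013  0.0001 -1.    ] F [ 0.0829  0.3865 -0.1988]
offset [ 0.0218 -0.2466 -0.0019]
rot [-0.0001  0.0013  0.0025]
```

View pics/w8.png

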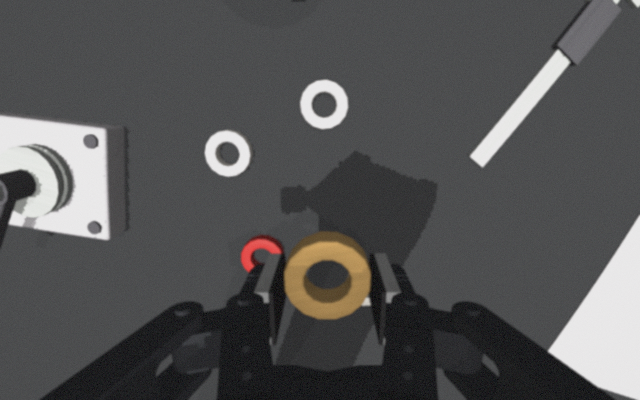

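The ring is held level between the pads, centred at (328,276). I'll carry it to the right-hand post.

>>> step_arm(
  grip=[0.2,0.2,0.2,0.2,0.2,0.2,0.2],
  offset=[
    [0.0,-0.05,-0.01],
    [0.005,-0.1,-0.01],
    [0.01,-0.15,-0.01],
    [0.015,-0.2,-0.01],
    [0.0,-0.21,-0.01],
    [0.0,-0.21,-0.01],
    [0.0,-0.21,-0.01],
  ],
  delta_rot=[
    [0,0,0],
    [0,0,0],
    [0,0,0],
    [0,0,0],
    [0,0,0],
    [0,0,0],
    [0,0,0],
  ],
)

```text
time: 16.15
ee_pos: [0.5233, -0.0897, 0.1673]
eef_rot: [1.0, 0.001, -0.001, 0.0]
ft_force: [-0.2, -0.3, -0.9]
finger_gap: 0.0377
gripper_force: 30.4
```

```bash
cat > ringpost.py <<'E'
from h import *
def run(name):
    cams.grab_frame('wrist')
    s=state();i,im,d=look(name,[('post_a',.079)])
    hsv=cv2.cvtColor(im,cv2.COLOR_RGB2HSV);m=cv2.inRange(hsv,(15,80,40),(38,255,255))
    W={}
    for v,u in np.argwhere(m>0): W[u,v]=at_depth(i,(u,v),d[v,u])
    P=np.array([p for p in W.values() if p[2]>.05]);zt=np.percentile(P[:,2],70)
    T=P[abs(P[:,2]-zt)<.002];H=cv2.minEnclosingCircle(T[:,:2].astype(np.float32));print('ring top z',zt,'circle',H,'TCP',s['ee_pos'],'diff',np.array(H[0])-s['ee_pos'][:2])
    # post top: pixels with depth height .095-.102 
    h,w=d.shape;g=[]
    for v in range(0,h):
        for u in range(0,w):
            if d[v,u]>0 and m[v,u]==0:
                p=at_depth(i,(u,v),d[v,u])
                if .094<p[2]<.104 and np.hypot(p[0]-.545,p[1]+.052)<.015: g.append(p)
    g=np.array(g)
    if len(g): print('post top',len(g),g.mean(0),cv2.minEnclosingCircle(g[:,:2].astype(np.float32)))
E
python3 - <<'E'
from ringpost import *
run('w9');to([.5451,-.0522,.16],[1,0])
E
```

```text
339.6625289804017 [ 0.5963 -0.0897  0.3087] [0.2844 0.0014 0.9587]
post_a 0.89 [274.  183.6] [ 0.5459 -0.0533  0.079 ] 0.09530392827736073 [193 198 193]
post_a 0.8 [105.2 160.3] [0.5631 0.0653 0.079 ] 0.08955584554693599 [74 77 74]
ring top z 0.1743200944110414 circle ((0.52231764793396, -0.08979274332523346), 0.020185258239507675) TCP [ 0.5236 -0.0904  0.1675] diff [-0.0013  0.0006]
post top 401 [ 0.5456 -0.0525  0.0963] ((0.5422827005386353, -0.052145540714263916), 0.0072983247227966785)
t 16.3 pos [ 0.5241 -0.0907  0.168 ] xaxis [ 1.     -0.0001 -0.0009] z [-0.0009  0.0001 -1.    ] F [ 0.0691  0.3293 -0.1673]
offset [ 0.021  -0.0385  0.0079]
rot [-0.0001  0.0009 -0.0001]
```

View pics/w9.png

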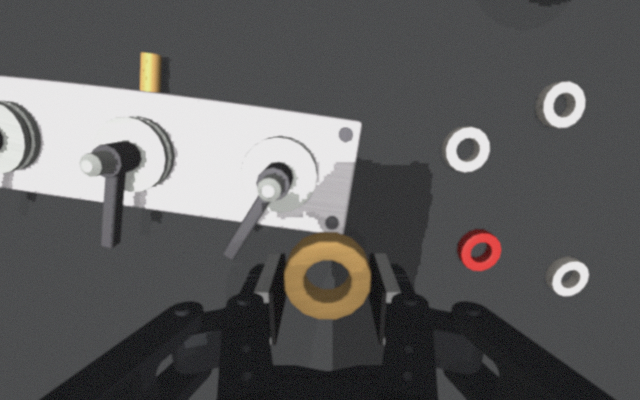

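The post top shows at (269,188) and the held ring at (328,276). I'll centre the ring about 20 mm over the post and check through the hole.

>>> step_arm(
  grip=[0.2,0.2,0.2,0.2,0.2,0.2],
  offset=[
    [0.012,-0.02,0],
    [0.023,-0.037,0],
    [0.023,-0.037,0.02],
    [0.023,-0.037,0.04],
    [0.023,-0.037,0.042],
    [0.023,-0.037,0.042],
  ],
  delta_rot=[
    [0,0,0],
    [0,0,0],
    [0,0,0],
    [0,0,0],
    [0,0,0],
    [0,0,0],
  ],
)

```text
time: 16.9
ee_pos: [0.5468, -0.0528, 0.1261]
eef_rot: [1.0, 0.001, -0.001, -0.0]
ft_force: [0.4, -0.3, 0.3]
finger_gap: 0.0378
gripper_force: 30.4
```

```bash
python3 - <<'E'
from ringpost import *
run('w10');to([.5451,-.0522,.0855],[1,0])
a=cv2.imread('pics/w10.png')[200:350,220:440];cv2.imwrite('pics/w10c.png',cv2.resize(a,None,fx=3.5,fy=3.5,interpolation=cv2.INTER_CUBIC))
i=cams.camera_info('wrist');print(proj(i,[.5455,-.0525,.099]),'crop',(proj(i,[.5455,-.0525,.099])-[220,200])*3.5)
E
```

```text
339.6625289804017 [ 0.6198 -0.0519  0.2683] [0.2825 0.0012 0.9593]
post_a 0.91 [128.8 208.4] [0.5638 0.0661 0.079 ] 0.08734910809747976 [80 82 79]
post_a 0.71 [328.2 236.8] [ 0.5463 -0.0528  0.079 ] 0.12861853012540722 [97 79 50]
ring top z 0.13379009507347214 circle ((0.5463699102401733, -0.051990821957588196), 0.020114457234740257) TCP [ 0.5474 -0.0526  0.127 ] diff [-0.0011  0.0006]
post top 3 [ 0.5378 -0.0523  0.0945] ((0.5378658175468445, -0.052397407591342926), 0.0009544422500766814)
t 17.05 pos [ 0.5479 -0.0523  0.1277] xaxis [1.     0.002  0.0018] z [ 0.0018 -0.0003 -1.    ] F [ 0.6799 -0.0796 -0.0212]
offset [-0.0029 -0.0002  0.0422]
rot [ 0.0003 -0.0018  0.002 ]
[328.2071 251.8781] crop [378.7248 181.5732]
```

View pics/w10c.png

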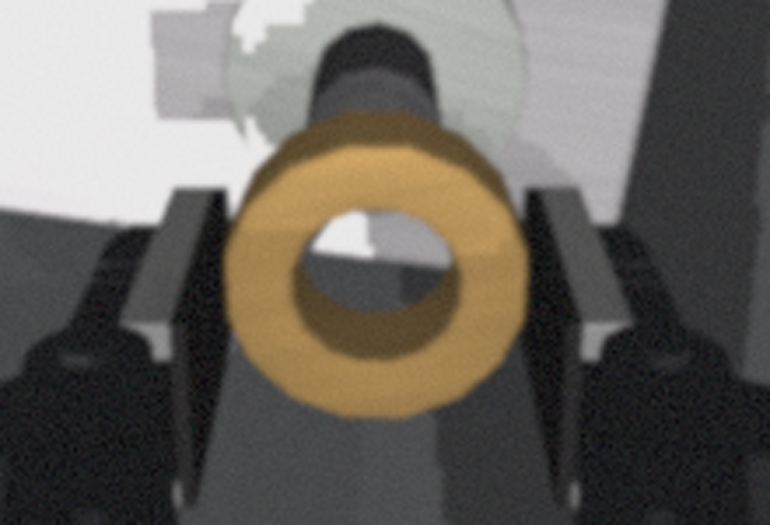

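>>> step_arm(
  grip=[0.2,0.2,0.2,0.2,0.2,0.2],
  offset=[
    [-0.001,0,0.005],
    [-0.001,0,0.012],
    [-0.001,0,0.018],
    [-0.001,0,0.023],
    [-0.001,0,0.026],
    [-0.001,0,0.026],
  ],
  delta_rot=[
    [0,0,0],
    [0,0,0],
    [0,0,0],
    [0,0,0],
    [0,0,0],
    [0,0,0],
  ],
)

```text
time: 17.65
ee_pos: [0.5457, -0.0518, 0.0999]
eef_rot: [1.0, 0.001, -0.001, -0.0]
ft_force: [1.0, -0.5, -0.8]
finger_gap: 0.038
gripper_force: 30.4
```

>>> step_arm(
  grip=[0.2,0.2,0.2,0.2,0.2],
  offset=[
    [0,0,0.003],
    [0,0,0.006],
    [0,0,0.009],
    [0,0,0.011],
    [0,0,0.011],
  ],
  delta_rot=[
    [0,0,0],
    [0,0,0],
    [0,0,0],
    [0,0,0],
    [0,0,0],
  ],
)

```text
time: 18.15
ee_pos: [0.5458, -0.0518, 0.0892]
eef_rot: [1.0, 0.001, -0.0, -0.0]
ft_force: [-0.7, 0.6, -0.8]
finger_gap: 0.0382
gripper_force: 30.4
```

>>> step_arm(
  grip=[0.2,0.2,0.2],
  offset=[
    [0,0,0.001],
    [0,0,0.002],
    [0,0,0.002],
  ],
  delta_rot=[
    [0,0,0],
    [0,0,0],
    [0,0,0],
  ],
)

```text
time: 18.45
ee_pos: [0.546, -0.0519, 0.0875]
eef_rot: [1.0, 0.001, -0.0, 0.0]
ft_force: [-0.7, -0.3, -0.8]
finger_gap: 0.038
gripper_force: 30.4
```

>>> step_arm(
  grip=[0.2,0.2,0.2],
  offset=[
    [0,0,0.001],
    [0,0,0.002],
    [0,0,0.002],
  ],
  delta_rot=[
    [0,0,0],
    [0,0,0],
    [0,0,0],
  ],
)

```text
time: 18.75
ee_pos: [0.5459, -0.0519, 0.0855]
eef_rot: [1.0, 0.001, -0.0, 0.0]
ft_force: [1.0, 0.1, -0.5]
finger_gap: 0.038
gripper_force: 30.4
```

>>> step_arm(
  grip=[0.2,0.2,0.2],
  offset=[
    [0,0,0.001],
    [0,0,0.001],
    [0,0,0.001],
  ],
  delta_rot=[
    [0,0,0],
    [0,0,0],
    [0,0,0],
  ],
)

```text
time: 19.05
ee_pos: [0.5462, -0.0519, 0.0849]
eef_rot: [1.0, 0.001, 0.0, 0.0]
ft_force: [-1.2, 0.1, 2.3]
finger_gap: 0.0379
gripper_force: 30.7
```

The ring is touching the hub shoulder, so I'll open and lift away.

>>> step_arm(
  grip=[0.35,0.6,0.65,0.65],
  offset=[
    [0,0,0],
    [0,0,0],
    [0,0,0],
    [0,0,0],
  ],
  delta_rot=[
    [0,0,0],
    [0,0,0],
    [0,0,0],
    [0,0,0],
  ],
)

```text
time: 19.45
ee_pos: [0.546, -0.0519, 0.0844]
eef_rot: [1.0, 0.001, -0.0, -0.0]
ft_force: [0.1, -0.1, 0.6]
finger_gap: 0.0555
gripper_force: 0.0
```

>>> step_arm(
  grip=[0.65,0.65,0.65,0.65,0.65,0.65,0.65],
  offset=[
    [0,0,-0.015],
    [0,0,-0.04],
    [0,0,-0.08],
    [0,0,-0.12],
    [-0.02,0,-0.13],
    [-0.03,0,-0.13],
    [-0.03,0,-0.13],
  ],
  delta_rot=[
    [0,0,0],
    [0,0,0],
    [0,0,0],
    [0,0,0],
    [0,0,0],
    [0,0,0],
    [0,0,0],
  ],
)

```text
time: 20.15
ee_pos: [0.515, -0.0522, 0.2148]
eef_rot: [1.0, 0.001, -0.0, 0.001]
ft_force: [-0.3, -0.5, 0.0]
finger_gap: 0.0556
gripper_force: 0.0
```

```bash
python3 - <<'E'
from ringpost import *
run('w11')
i=cams.camera_info('wrist')
g=cv2.imread('pics/w11.png');cv2.imwrite('pics/w11c.png',cv2.resize(g[100:340,60:480],None,fx=1.8,fy=1.8))
E
```

```text
339.6625289804017 [ 0.5878 -0.0512  0.3554] [0.2834 0.0024 0.959 ]
post_a 0.96 [183.6 139.4] [0.5643 0.0648 0.079 ] 0.08930436742713654 [82 84 82]
post_a 0.71 [330.2 160.9] [ 0.5464 -0.0545  0.079 ] 0.09666543142392414 [208 210 207]
post_a 0.61 [ 44.5 122.7] [0.5804 0.1849 0.079 ] 0.08884156933923276 [71 72 69]
ring top z 0.09195441102897822 circle ((0.5449267625808716, -0.0513216070830822), 0.019631430506706238) TCP [ 0.5153 -0.0522  0.2141] diff [0.0296 0.0009]
post top 282 [ 0.5453 -0.0521  0.0963] ((0.5452879667282104, -0.05238689109683037), 0.007828867062926292)
```

View pics/w11c.png

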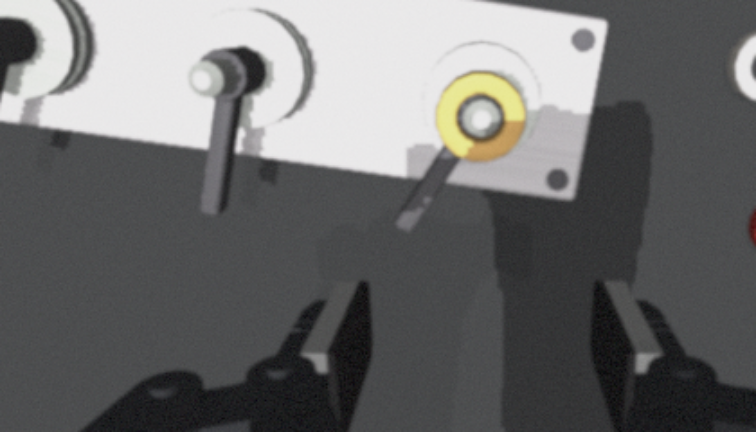

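The ring lies flat over the right-hand post at crop (481,117). Its top is at about 0.092 m against the expected 0.093, and the post shows through the hole. The gripper is clear, so I'll hand in.

```bash
python3 -c "
from cell import robot
print(robot.sign_off())"
```

```text
the job is handed in; nothing more can be done
None
```

The right-hand nut (nearest the rings) was the loose one, turned about 16–17° at under 2 N. The other two dragged at about 7.5–9 N and then bound, peaking around 13 N. The brass ring lies flat on the loose nut's hub, and the job is handed in at about 20 s.

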